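Put the bare cell on test

ROBOT

A 6-joint arm with a two-finger parallel gripper is mounted at the origin on the work surface. World frame = base frame: x ahead of the robot, y to its left, z up, the work surface at z = 0. Lengths are in m, angles in degrees, forces in N, time in s.
With the tool pointing down it reaches from about 0.35 to 0.875 m from the base axis. Payload 4.2 kg.
Tool frame: the origin (TCP) lies midway between the tips of the shut fingers; the grasp point (between the pads) lies 19 mm behind it; x points along the fingers, y is the direction in which the jaws open and shut, and the axes are right-handed (so a half turn about x gives the same grasp; the last joint's range is limited). The gripper opens to 87 mm and grips with 3 to 60 N. Pads are 19 mm wide; open, the fingers measure 117 mm over their backs; the gripper's body (75 mm by 190 mm) begins 51 mm behind the grasp point.
Start: joints at [78.3, 22.042, 0.453, 0, -68.411, -14.817], TCP at [0.279, 0.559, 0.223] pointing down, gripper open.
Joint ranges: [-179.83, 179.83], [-69.29, 118.12], [-61.27, 80.66], [-181.25, 117.63], [-171.15, -9.14], [-177.46, 177.46]. Speed limits (degrees/s): [159.86, 159.86, 180, 180, 180, 180].

INTERFACE

Orientations are given as a 3x3 rotation matrix whose columns are the frame's x, y, z axes.
In Python, from station import r gives the robot as it stands.
- The arm moves only by the tool play_rows, never from a script. Its argument "plan" is a list that holds one entry, the list of rows, each a list of 6 numbers: the shift along the tool's x, y, z in cm, then the turn, a rotation vector about the tool's x, y, z in units of 10 degrees (1.0 is 10 degrees). A call has 1 to 5 rows; each row is the pose to reach, as a shift and turn from the pose commanded when the call began, along the tool's axes at that moment; what a row does not reach only later rows make up. A row lasts 1/8 s, in which the tool goes at most 62.5 mm and 10.7 degrees, less where a joint would pass 70% of its speed; a pose out of reach is approached as far as the arm can. A call with a gripper value outside its range is refused whole. "hand" is the opening, from 0 (shut) to 1 (fully open), set as the call begins (left out, the last holds). The fingers move at their own pace and stop on an object; the grip force is fixed at half the most. Time passes only in rows, so rows that repeat a pose let the fingers close. It gives the time, the measured TCP pose, the force and the opening at its end, in the units of the state.
- r.sense(): the state, without advancing time (a new reading comes with each control period).
- r.capture(name): name is "scene" or "top"; returns (picture, depth): 420x560x3 uint8, blue, green, red; 420x560 float32, m along the optical axis (not along the pixel's ray), 0 where there is no reading.
- r.get_calibration(name): a dict with "vfov" (degrees; the focal length in pixels is half the picture's height over the tangent of half this angle, whatever the lens; pixels are square), "cx", "cy" (the principal point, pixels), "rvec" (rotation vector, rad) and "tvec" (3), from world to camera coordinates, as OpenCV has them. Camera axes: x right, y down, z forward; pixel columns grow to the right and rows downward; lengths in m; the calibration is good to about 2 mm. A picture is of the moment at which its call begins. get_calibration takes no time and is no camera call.
- r.finish_job(): hands the job in, once; it reports no verdict.
The state is a dict: "time_s": time; "joints": joint angles; "joint_velocities": joint speeds; "effort": joint torques, N m; "tcp_pos": TCP position; "ee_rot": TCP orientation; "wrist_force": force on the tool from outside, world axes, zero at the start; "moment": the same for the moment, N m; "gripper_width": opening from 0.0 (shut) to 1.0 (fully open).
Only numpy, scipy, OpenCV 4.12 (cv2) and the standard library are available. Lean on these libraries where they do the work, as an engineer would, in place of code of your own. Each camera call takes 0.05 s, during which the arm holds its last target.

TASK

One of the three cells in the test station still has bare terminals; the other two are finished and capped. Put the bare one on test: press its contact arm fully down onto its terminals first, then flip the bat switch in line with it over to the other side - lightly, without forcing it against its stop. Leave the cells standing in their nests, and leave the other channels' arms and switches and everything else on the bench alone.

Things in the scene. Friction and masses are not known exactly. Their poses are not given: they have to be found in the camera images.
- station: Three-channel cell test station, fixed: base 345 x 340 mm, grey switch console (top 60 mm high) along its front edge, three nests behind. Origin on the bench under its middle; x from front edge to rear, y left along the channels, z up. Channels 0, 1, 2 at y = -100, 0, +100 mm, each in line along x: bat switch at -130, nest at +30, arm hinge at +105 mm. Other console parts rise under 8 mm.
- cell_mid (a point): The cell with bare terminals: dark green, 96 (x) x 36 (y) x 84 mm high, 0.55 kg, loose, standing in one nest, with two bare aluminium posts on top (12 mm across, 10 mm high, 60 mm apart along x). Point at the middle of the cell, half-way up, 60 mm above the bench. Its channel is the one whose bay point lies within a few mm.
- covered_a: Finished cell, same case as the bare one, but a grey cap 86 x 30 x 16 mm covers both its posts. Stands in another nest; origin under its middle, 18 mm above the bench.
- covered_b: Second finished cell with the same grey cap, in the remaining nest; origin under its middle.
- bay0 (a point): Middle of the nest of channel 0 (y = -100 mm in the station), 60 mm above the bench: where a standing cell has its middle.
- bat0 (a joint): Bat toggle of channel 0, rad. 0 = off, leaning 0.35 rad from upright to the station's front (-x); 0.35 = upright, its centre; 0.70 = on, leaning 0.35 rad towards the nests (+x). Over-centre snap: resists about 4 N near its tip at first, less towards the centre; once past it, snaps by itself to the other side. Hard stops at both ends.
- bat0_pivot (a point): Pivot of bat 0, on the upright centre line of the switch, 66 mm above the bench (6 mm above the console top). The bat is a steel stick, 9 mm thick at its round end and tapering to 5 mm at its foot, reaching 38 mm from the pivot.
- contact0 (a joint): Contact arm of channel 0: angle above level, rad. Hinge along the station's y, 75 mm behind the bay point, 140 mm above the bench. 0 = fully down (level) on its stop, two spring pins on the posts of a bare cell; starts raised by 0.95 to 1.25 (limit 1.35). Stiff hinge: stays where it is left; takes about 1 to 5 N downward at the grip to lower.
- contact0_grip (a point): Middle of the black T grip at the free end of contact arm 0: a round bar 14 mm thick and 46 mm long along the station's y, 150 mm from the hinge. When the arm is down it is 140 mm above the bench, 85 mm from the bat pivot.
- bay1 (a point): Middle of the nest of channel 1 (y = +0 mm in the station), 60 mm above the bench: where a standing cell has its middle.
- bat1 (a joint): Bat toggle of channel 1, rad. 0 = off, leaning 0.35 rad from upright to the station's front (-x); 0.35 = upright, its centre; 0.70 = on, leaning 0.35 rad towards the nests (+x). Over-centre snap: resists about 4 N near its tip at first, less towards the centre; once past it, snaps by itself to the other side. Hard stops at both ends.
- bat1_pivot (a point): Pivot of bat 1, on the upright centre line of the switch, 66 mm above the bench (6 mm above the console top). The bat is a steel stick, 9 mm thick at its round end and tapering to 5 mm at its foot, reaching 38 mm from the pivot.
- contact1 (a joint): Contact arm of channel 1: angle above level, rad. Hinge along the station's y, 75 mm behind the bay point, 140 mm above the bench. 0 = fully down (level) on its stop, two spring pins on the posts of a bare cell; starts raised by 0.95 to 1.25 (limit 1.35). Stiff hinge: stays where it is left; takes about 1 to 5 N downward at the grip to lower.
- contact1_grip (a point): Middle of the black T grip at the free end of contact arm 1: a round bar 14 mm thick and 46 mm long along the station's y, 150 mm from the hinge. When the arm is down it is 140 mm above the bench, 85 mm from the bat pivot.
- bay2 (a point): Middle of the nest of channel 2 (y = +100 mm in the station), 60 mm above the bench: where a standing cell has its middle.
- bat2 (a joint): Bat toggle of channel 2, rad. 0 = off, leaning 0.35 rad from upright to the station's front (-x); 0.35 = upright, its centre; 0.70 = on, leaning 0.35 rad towards the nests (+x). Over-centre snap: resists about 4 N near its tip at first, less towards the centre; once past it, snaps by itself to the other side. Hard stops at both ends.
- bat2_pivot (a point): Pivot of bat 2, on the upright centre line of the switch, 66 mm above the bench (6 mm above the console top). The bat is a steel stick, 9 mm thick at its round end and tapering to 5 mm at its foot, reaching 38 mm from the pivot.
- contact2 (a joint): Contact arm of channel 2: angle above level, rad. Hinge along the station's y, 75 mm behind the bay point, 140 mm above the bench. 0 = fully down (level) on its stop, two spring pins on the posts of a bare cell; starts raised by 0.95 to 1.25 (limit 1.35). Stiff hinge: stays where it is left; takes about 1 to 5 N downward at the grip to lower.
- contact2_grip (a point): Middle of the black T grip at the free end of contact arm 2: a round bar 14 mm thick and 46 mm long along the station's y, 150 mm from the hinge. When the arm is down it is 140 mm above the bench, 85 mm from the bat pivot.
- spare_cover: Spare grey terminal cap 86 x 30 x 16 mm lying on the station's base between two nests; bystander, leave it. Origin under its middle.
- link: Flat copper link 78 x 20 x 4 mm lying on the station's base between two nests; bystander, leave it. Origin under its middle.
- multimeter: Handheld multimeter 165 x 80 x 45 mm lying on the bench at the left of the station; bystander, leave it. Origin under its middle.
- ratchet: Ratchet handle about 210 mm long lying at the right of the station; bystander, leave it. Origin under its middle.
- screwdriver: Screwdriver lying on the bench; bystander, leave it. Origin under its middle.

How it is judged:
By the outcome, as a careful person would: the job done as asked, in the order asked, and still so for the second after the job is handed in, with the robot touching nothing.
It also fails if it takes over 40 s, if anything falls off the work surface, if the arm or the gripper's body presses on something with over 40 N, if the wrist force passes 120 N, or if a joint passes its speed limit or range.

## Working session

There is one attempt and no reset: what is moved stays moved. The work goes in short steps, Python scripts to look and compute and a tool call to move; the robot and the scene stay as the last step left them, time stands still between calls to the robot, and variables do not carry over. Pictures are saved under pics/ and viewed, and the job is handed in when it is done.

Besides the shell and the picture viewer there is one more tool, called after "Emit:" as a command line: name --argument value ..., lists and objects as JSON in quotes. play_rows: Moves the arm, as the interface text tells. Its arguments: {"type":"object","properties":{"plan":{"type":"array","items":{"type":"array","items":{"type":"array","items":{"type":"number"}}}},"hand":{"type":"number"}},"required":["plan"]}

```bash
mkdir -p pics; ls
cat > h.py <<'E'
import numpy as np, cv2
from station import r
def cal(n):
    c=r.get_calibration(n); f=210/np.tan(np.radians(c['vfov'])/2)
    R=cv2.Rodrigues(np.array(c['rvec'],float))[0]; t=np.array(c['tvec'],float).ravel()
    return f,c['cx'],c['cy'],R,t
def px2w(n,u,v,d):
    f,cx,cy,R,t=cal(n); return R.T@(np.array([(u-cx)/f*d,(v-cy)/f*d,d])-t)
def w2px(n,p):
    f,cx,cy,R,t=cal(n); q=R@np.array(p)+t; return q[0]/q[2]*f+cx,q[1]/q[2]*f+cy,q[2]
def ray_z(n,u,v,z):
    f,cx,cy,R,t=cal(n); o=-R.T@t; d=R.T@np.array([(u-cx)/f,(v-cy)/f,1]); return o+d*(z-o[2])/d[2]
E
python3 - <<'E'
from h import *
for n in ("scene","top"):
    p,d=r.capture(n); cv2.imwrite(f"pics/{n}0.png",p); np.save(f"{n}0.npy",d); print(r.get_calibration(n))
s=r.sense(); print(s)
E
```

```text
pics
{'vfov': 57.88898728884563, 'cx': 276.18585282421293, 'cy': 208.2613596931121, 'rvec': array([ 1.39341036,  2.35968186, -0.75135389]), 'tvec': array([ 0.30768841, -0.2855263 ,  1.50935655])}
{'vfov': 47.54000590165542, 'cx': 280.33876853536356, 'cy': 207.39423692277083, 'rvec': array([ 2.16058452, -2.10717764,  0.19767424]), 'tvec': array([-0.04440661,  0.541017  ,  1.13696308])}
{'time_s': 0.1, 'joints': array([ 7.82997355e+01,  2.20874463e+01,  3.86873669e-01, -2.62047351e-02,
       -6.84110599e+01, -1.48154491e+01]), 'joint_velocities': array([ 0.00417658, -0.10445318,  0.15985345,  0.05056375, -0.00306507,
        0.0240752 ]), 'effort': array([ 3.57885083e-04, -3.91692209e+01,  1.87936825e+01,  4.23190579e+00,
        1.34828841e-02, -7.27846327e-05]), 'tcp_pos': array([0.2787768 , 0.55877347, 0.22155018]), 'ee_rot': array([[-8.11540666e-04, -4.46593372e-01, -8.94736666e-01],
       [-1.82159393e-03, -8.94734816e-01,  4.46594101e-01],
       [-9.99998012e-01,  1.99227615e-03, -8.73980855e-05]]), 'wrist_force': array([-0.18869246, -0.84912835, -0.00367177]), 'moment': array([ 0.0503905 , -0.00520912,  0.00850559]), 'gripper_width': 0.9982368174173677}
```

View pics/scene0.png

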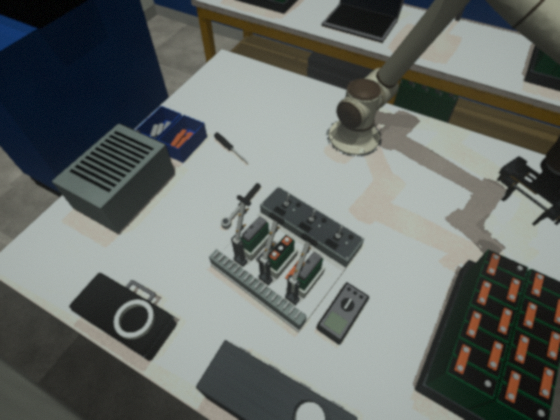

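View pics/top0.png

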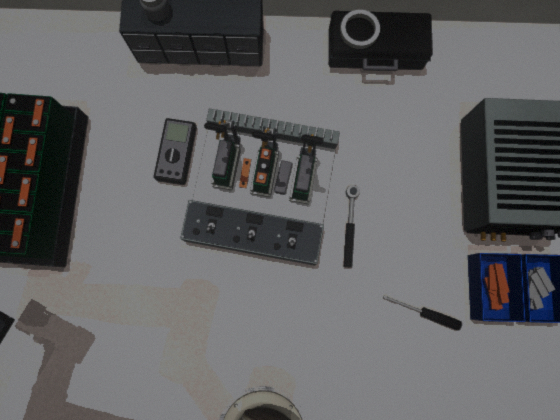

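Run:
```python
from h import *
a=cv2.imread("pics/top0.png")[95:275,170:350]; cv2.imwrite("pics/topc.png",cv2.resize(a,None,fx=3.3,fy=3.3,interpolation=cv2.INTER_CUBIC))
a=cv2.imread("pics/scene0.png")[175:340,195:375]; cv2.imwrite("pics/scc.png",cv2.resize(a,None,fx=3.5,fy=3.5,interpolation=cv2.INTER_CUBIC))
```

```text
(no output)
```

View pics/topc.png

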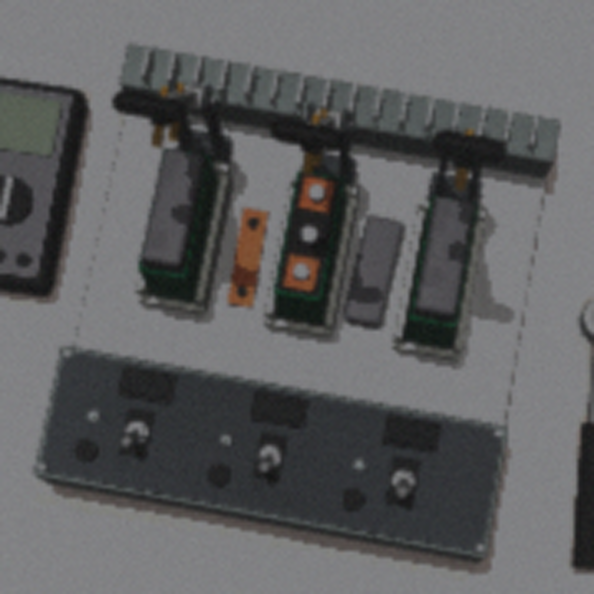

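View pics/scc.png

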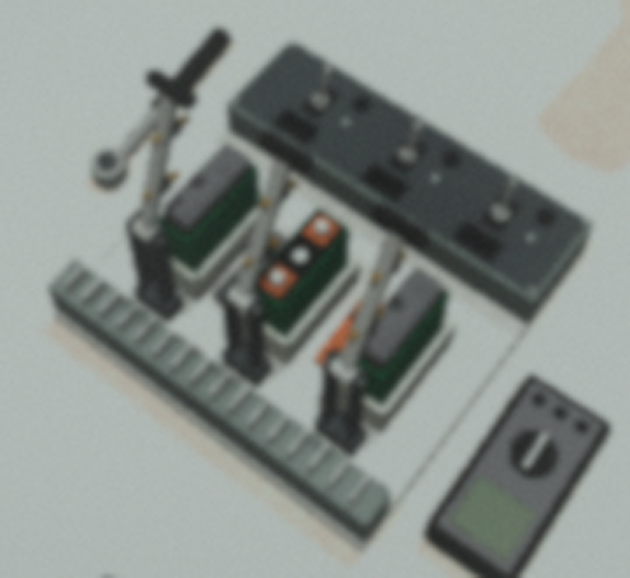

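Run:
```python
from h import *
d=np.load("top0.npy")
def P(x,y,z,l):
    u,v=170+x/3.3-.35,95+y/3.3-.35; p=ray_z("top",u,v,z); dd=d[int(round(v)),int(round(u))]
    print(l,u.round(1) if hasattr(u,'round') else u,v,p.round(4),"depthpt",px2w("top",u,v,dd).round(4)); return p
A=P(67,350,.06,"rearL");B=P(503,432,.06,"rearR");C=P(484,556,.06,"frontR");D=P(40,470,.06,"frontL")
print(np.linalg.norm(A-B),np.linalg.norm(C-D),np.linalg.norm(A-D),np.linalg.norm(B-C))
for a,b in((A,B),(D,C),(D,A),(C,B)): print(np.degrees(np.arctan2(*(b-a)[[1,0]])))
M=(C+D)/2
# posts tops z=.112, grips, bat tips z~.1
p1=P(317,192,.112,"post rear");p2=P(302,272,.112,"post front"); print(np.linalg.norm(p1-p2),(p1+p2)/2,np.degrees(np.arctan2(*(p1-p2)[[1,0]])))
for x,y in((137,432),(269,457),(403,482)): P(x,y,.1,"bat")
for x,y in((152,103),(312,133),(472,147)): P(x,y,.27,"grip")
P(232,158,.14,"?")
```

```text
rearL 189.95303030303032 200.71060606060607 [0.5507 0.1919 0.06  ] depthpt [0.5509 0.192  0.059 ]
rearR 322.0742424242424 225.5590909090909 [ 0.4974 -0.1338  0.06  ] depthpt [ 0.4972 -0.1337  0.0612]
frontR 316.31666666666666 263.1348484848485 [ 0.4056 -0.1208  0.06  ] depthpt [ 0.4057 -0.1209  0.058 ]
frontL 181.77121212121213 237.07424242424244 [0.4605 0.2065 0.06  ] depthpt [0.4606 0.2067 0.059 ]
0.3300364430740522 0.3318547065200223 0.09141311111197699 0.09267714286297796
-99.29701151742941
-99.51189156321108
-9.243709268962833
-8.121691868570506
post rear 265.71060606060604 152.8318181818182 [0.6624 0.0078 0.112 ] depthpt [0.6628 0.0079 0.1105]
post front 261.1651515151515 177.07424242424244 [0.6024 0.0169 0.112 ] depthpt [0.6029 0.0169 0.1101]
0.06058644007457737 [0.6324034  0.01235429 0.112     ] -8.572413722869873
bat 211.1651515151515 225.5590909090909 [0.4851 0.1312 0.1   ] depthpt [0.4878 0.134  0.0798]
bat 251.1651515151515 233.1348484848485 [0.4695 0.0366 0.1   ] depthpt [0.4717 0.0376 0.0815]
bat 291.7712121212121 240.71060606060607 [ 0.4541 -0.0592  0.1   ] depthpt [ 0.4552 -0.0595  0.0899]
grip 215.71060606060607 125.86212121212122 [0.6705 0.1087 0.27  ] depthpt [0.6652 0.1066 0.285 ]
grip 264.19545454545454 134.95303030303032 [0.6537 0.0078 0.27  ] depthpt [0.6489 0.0073 0.284 ]
grip 312.680303030303 139.19545454545457 [ 0.6473 -0.0926  0.27  ] depthpt [ 0.6415 -0.0912  0.2875]
? 239.95303030303032 142.52878787878788 [0.6774 0.0681 0.14  ] depthpt [0.7183 0.0789 0.0116]
```

```bash
cat >> h.py <<'E'
yaw=np.radians(-9.3); ex=np.array([np.cos(yaw),np.sin(yaw),0]); ey=np.array([-np.sin(yaw),np.cos(yaw),0]); ez=np.array([0,0,1.])
bay1=np.array([.632,.0124,0]); O=bay1-.03*ex
def S(x,y,z): return O+x*ex+y*ey+z*ez
E
python3 - <<'E'
from h import *
for n,(x0,x1,y0,y1) in (("top",(195,310,205,255)),("scene",(275,365,185,250))):
    im=cv2.imread(f"pics/{n}0.png"); k=7
    a=cv2.resize(im[y0:y1,x0:x1],None,fx=k,fy=k,interpolation=cv2.INTER_CUBIC); a=cv2.convertScaleAbs(a,alpha=1.6)
    b=a.copy()
    for y in(-.1,0,.1):
        q=lambda p:tuple(int(round((w2px(n,p)[i]-(x0,y0)[i]+.5)*k)) for i in(0,1))
        p=q(S(-.13,y,.066))
        for s,c in((-1,(0,0,255)),(1,(0,255,0))): cv2.line(b,p,q(S(-.13+s*.013,y,.1017)),c,1)
    print(np.vstack([a,b]).shape)
    o=np.vstack([a,b]) if n=="top" else np.hstack([a,b]); s=min(1,790/o.shape[1],590/o.shape[0]); cv2.imwrite(f"pics/bat_{n}.png",cv2.resize(o,None,fx=s,fy=s))
E
```

```text
(700, 805, 3)
(910, 630, 3)
```

View pics/bat_top.png

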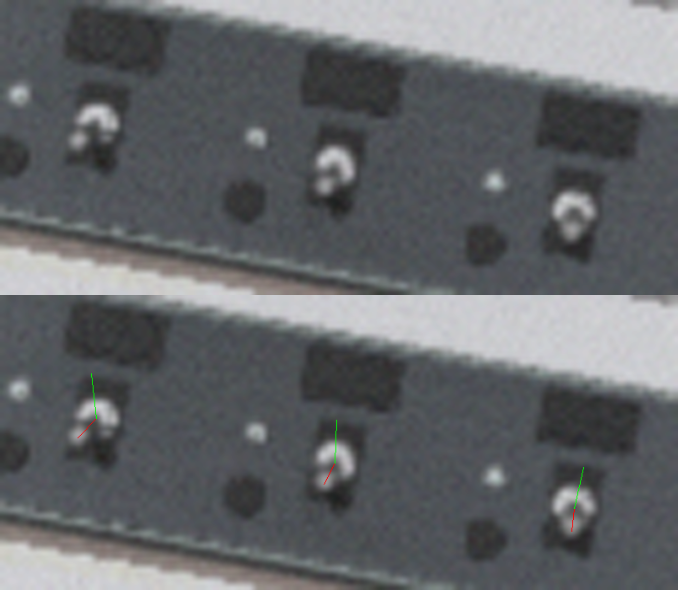

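View pics/bat_scene.png

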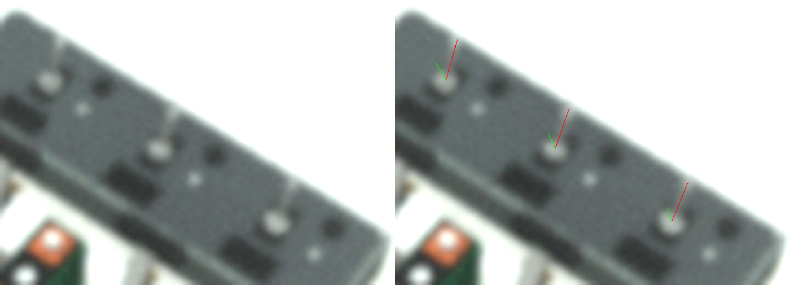

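Emit:
play_rows --hand 0 --plan '[[[-5, 0, 0, -0.6, 0, 0], [-10, 0, 0, -1.2, 0, 0], [-14, 0, 0, -1.72, 0, 0], [-14, 0, 0, -1.72, 0, 0]]]'

```text
time_s: 0.6
tcp_pos: [0.2795, 0.5603, 0.3665]
ee_rot: [[0.002, -0.162, -0.987], [0.007, -0.987, 0.162], [-1.0, -0.007, -0.001]]
wrist_force: [0.2, 0.5, -0.5]
gripper_width: 0.63
```

```bash
cat >> h.py <<'E'
def st():
    s=r.sense(); p=s['tcp_pos']; q=p-O; print("t",s['time_s'],"tcp",p.round(4),"station",np.round([q@ex,q@ey,p[2]],4),"F",s['wrist_force'].round(2),"w",round(s['gripper_width'],3)); print(s['ee_rot'].round(4)); print(s['joints'].round(1))
E
python3 -c "
from h import *
st(); q=np.array([.279,.559,0])-O; print(q@ex,q@ey)"
```

```text
t 0.6 tcp [0.2795 0.5603 0.3665] station [-0.4064  0.4837  0.3665] F [ 0.22  0.53 -0.51] w 0.63
[[ 0.0024 -0.1617 -0.9868]
 [ 0.0071 -0.9868  0.1617]
 [-1.     -0.0074 -0.0012]]
[ 78.3  18.8  15.7   0.1 -86.5   2.4]
-0.4066927165067002 0.4823691857384744
```

Emit:
play_rows --plan '[[[0, 4.0, -3.8, 0, 0, 0], [0, 8.0, -7.5, 0, 0, 0], [0, 12, -11.3, 0, 0, 0], [0, 16, -15, 0, 0, 0], [0, 20, -18.8, 0, 0, 0]]]'

```text
time_s: 1.23
tcp_pos: [0.4324, 0.3296, 0.3611]
ee_rot: [[-0.002, -0.162, -0.987], [-0.002, -0.987, 0.162], [-1.0, 0.002, 0.002]]
wrist_force: [0.9, 0.3, 0.5]
gripper_width: 0.063
```

Emit:
play_rows --plan '[[[0, 4.0, -3.8, 0, 0, 0], [0, 8.0, -7.5, 0, 0, 0], [0, 12, -11.3, 0, 0, 0], [0, 16, -15, 0, 0, 0], [0, 20, -18.8, 0, 0, 0]]]'

```text
time_s: 1.85
tcp_pos: [0.5856, 0.1021, 0.361]
ee_rot: [[-0.002, -0.162, -0.987], [-0.0, -0.987, 0.162], [-1.0, 0.001, 0.002]]
wrist_force: [0.8, 0.2, 0.4]
gripper_width: 0.007
```

Emit:
play_rows --plan '[[[0, 4.0, -3.8, 0, 0, 0], [0, 8.2, -7.6, 0, 0, 0], [0, 8.2, -7.6, 0, 0, 0]]]'

```text
time_s: 2.22
tcp_pos: [0.6478, 0.0073, 0.3591]
ee_rot: [[-0.005, -0.168, -0.986], [-0.001, -0.986, 0.168], [-1.0, 0.002, 0.005]]
wrist_force: [-0.7, 0.4, -0.6]
gripper_width: 0.005
```

Run:
```python
from h import *
st()
n="top"; p,d=r.capture(n); np.save("top1.npy",d); cv2.imwrite("pics/t1.png",cv2.resize(p[95:275,170:350],None,fx=3.3,fy=3.3,interpolation=cv2.INTER_CUBIC))
n="scene"; p,d=r.capture(n); cv2.imwrite("pics/s1.png",cv2.resize(p[125:340,195:375],None,fx=2.7,fy=2.7,interpolation=cv2.INTER_CUBIC))
```

```text
t 2.225 tcp [0.6478 0.0073 0.3591] station [ 0.0464 -0.0025  0.3591] F [-0.71  0.41 -0.6 ] w 0.005
[[-5.100e-03 -1.676e-01 -9.858e-01]
 [-9.000e-04 -9.859e-01  1.676e-01]
 [-1.000e+00  1.700e-03  4.900e-03]]
[ 14.9  21.6  18.9  -0.  -87.6  65.4]
```

View pics/t1.png

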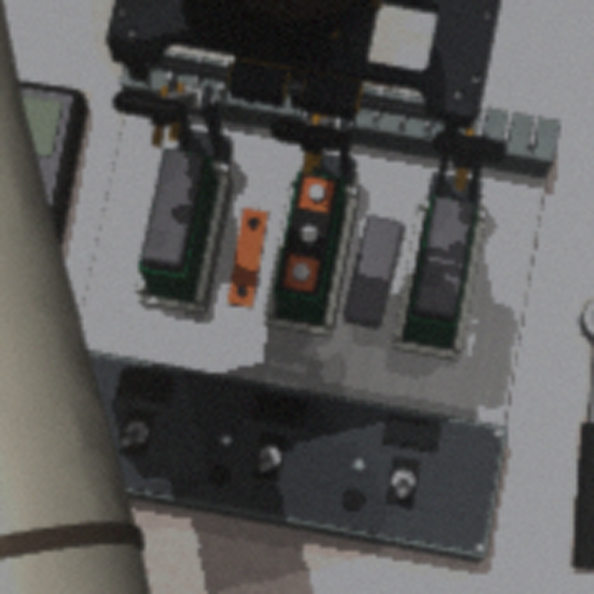

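View pics/s1.png

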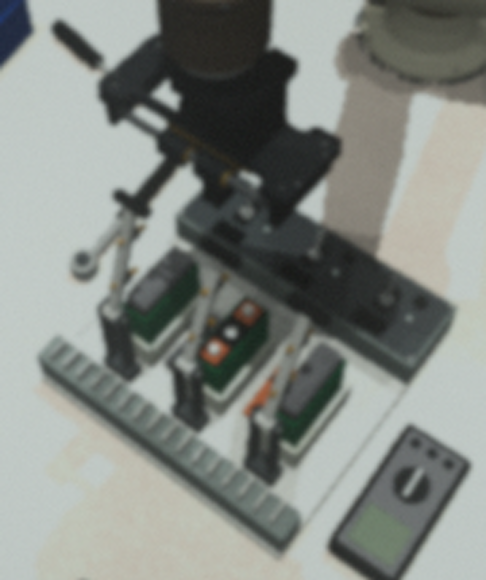

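Emit:
play_rows --plan '[[[3.5, 0, 0, 0, 0, 0], [6, 0, 0, 0, 0, 0], [7, 0, 0, 0, 0, 0], [7, 0, 0, 0, 0, 0]]]'

```text
time_s: 2.82
tcp_pos: [0.6466, 0.0113, 0.2926]
ee_rot: [[-0.001, -0.16, -0.987], [-0.0, -0.987, 0.16], [-1.0, 0.0, 0.0]]
wrist_force: [0.2, -0.2, 1.1]
gripper_width: 0.008
```

Run:
```python
from h import *
st()
n="scene"; p,d=r.capture(n); cv2.imwrite("pics/s2.png",cv2.resize(p[190:290,220:340],None,fx=5,fy=5,interpolation=cv2.INTER_CUBIC))
for a in (1.1,1.15,1.2): print(a,S(.105-.15*np.cos(a),0,.14+.15*np.sin(a)).round(4), w2px(n,S(.105-.15*np.cos(a),0,.14+.15*np.sin(a))), .105-.15*np.cos(a))
```

```text
t 2.825 tcp [0.6466 0.0113 0.2926] station [0.0446 0.0013 0.2926] F [ 0.18 -0.24  1.11] w 0.008
[[-5.000e-04 -1.605e-01 -9.870e-01]
 [-3.000e-04 -9.870e-01  1.605e-01]
 [-1.000e+00  4.000e-04  5.000e-04]]
[ 15.3  22.2  10.6   0.  -78.5  65.4]
1.1 [0.6389 0.0113 0.2737] (np.float64(278.3179240373124), np.float64(216.33961627242536), np.float64(0.9633154454307362)) 0.036960581786163405
1.15 [0.6455 0.0102 0.2769] (np.float64(276.6566486926288), np.float64(217.38191357943276), np.float64(0.9576474532999361)) 0.04372688386737639
1.2 [0.6524 0.0091 0.2798] (np.float64(274.9390921856905), np.float64(218.55213442231974), np.float64(0.952191219989064)) 0.05064633682849896
```

View pics/s2.png

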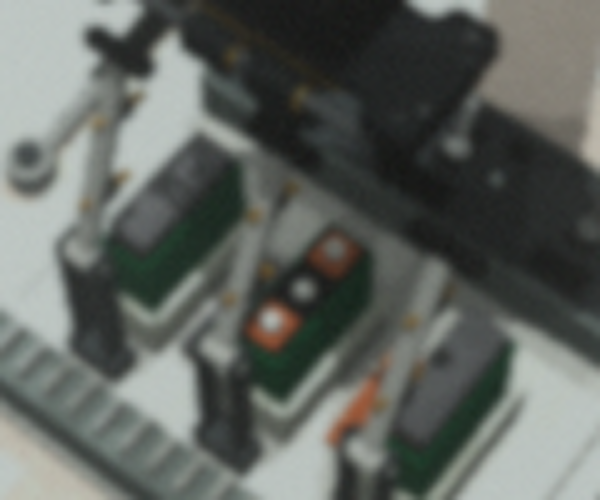

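Emit:
play_rows --plan '[[[0.9, 0, 0, 0, 0, 0], [1.6, 0, 1.3, 0, 0, 0], [2.4, 0, 2.6, 0, 0, 0]]]'

```text
time_s: 3.25
tcp_pos: [0.6216, 0.0149, 0.2721]
ee_rot: [[0.005, -0.161, -0.987], [0.0, -0.987, 0.161], [-1.0, -0.001, -0.005]]
wrist_force: [-3.8, 2.8, 7.8]
gripper_width: 0.006
```

Run:
```python
from h import *
st()
n="scene"; p,d=r.capture(n); cv2.imwrite("pics/s3.png",cv2.resize(p[190:290,220:340],None,fx=5,fy=5,interpolation=cv2.INTER_CUBIC))
```

```text
t 3.25 tcp [0.6216 0.0149 0.2721] station [0.0193 0.0008 0.2721] F [-3.8   2.76  7.84] w 0.006
[[ 4.700e-03 -1.612e-01 -9.869e-01]
 [ 4.000e-04 -9.869e-01  1.612e-01]
 [-1.000e+00 -1.200e-03 -4.500e-03]]
[ 16.3  20.    4.4   0.1 -74.2  64.4]
```

View pics/s3.png

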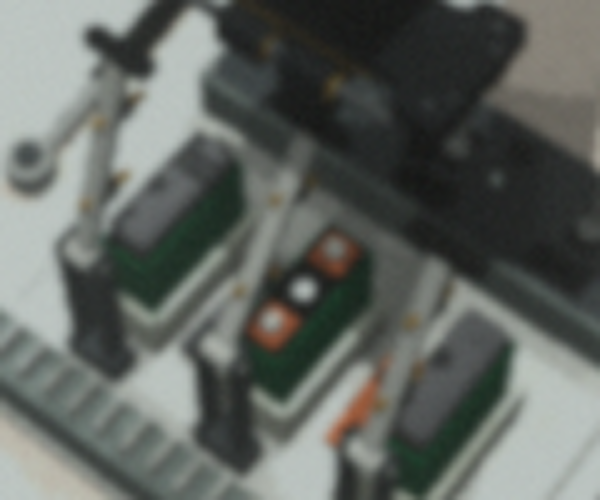

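Emit:
play_rows --plan '[[[0.9, 0, 1.1, 0, 0, 0], [2.0, 0, 2.2, 0, 0, 0], [3.1, 0, 3.2, 0, 0, 0], [4.4, 0, 4.0, 0, 0, 0], [5.7, 0, 4.7, 0, 0, 0]]]'

```text
time_s: 3.92
tcp_pos: [0.5747, 0.0223, 0.2118]
ee_rot: [[0.001, -0.162, -0.987], [0.0, -0.987, 0.162], [-1.0, -0.001, -0.001]]
wrist_force: [-0.5, 1.2, 0.9]
gripper_width: 0.003
```

Run:
```python
from h import *
st()
n="scene"; p,d=r.capture(n); cv2.imwrite("pics/s4.png",cv2.resize(p[190:290,220:340],None,fx=5,fy=5,interpolation=cv2.INTER_CUBIC))
```

```text
t 3.925 tcp [0.5747 0.0223 0.2118] station [-0.0282  0.0005  0.2118] F [-0.47  1.21  0.91] w 0.003
[[ 1.200e-03 -1.619e-01 -9.868e-01]
 [ 4.000e-04 -9.868e-01  1.619e-01]
 [-1.000e+00 -5.000e-04 -1.100e-03]]
[ 18.4  17.6  -7.8   0.  -64.6  62.3]
```

View pics/s4.png

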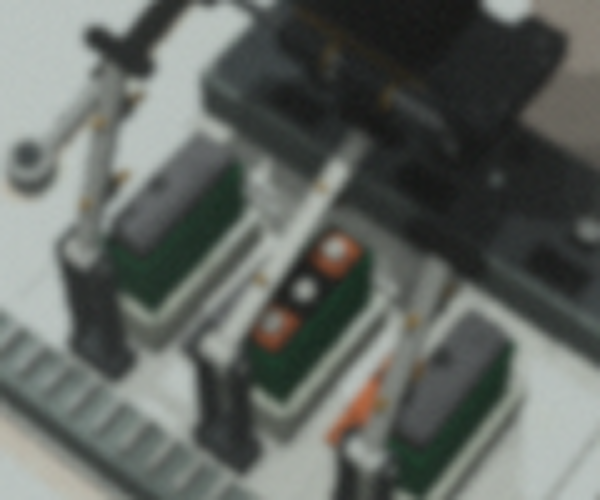

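Emit:
play_rows --plan '[[[1.4, 0, 0.6, 0, 0, 0], [2.8, 0, 1.1, 0, 0, 0], [4.3, 0, 1.4, 0, 0, 0], [5.5, 0, 1.5, 0, 0, 0], [5.8, 0, 1.5, 0, 0, 0]]]'

```text
time_s: 4.6
tcp_pos: [0.5596, 0.0245, 0.1522]
ee_rot: [[-0.002, -0.162, -0.987], [-0.001, -0.987, 0.162], [-1.0, 0.001, 0.002]]
wrist_force: [-0.2, 0.2, 0.6]
gripper_width: 0.0
```

Emit:
play_rows --plan '[[[0.2, 0, 0, 0, 0, 0], [0.4, 0, 0, 0, 0, 0], [0.6, 0, 0, 0, 0, 0], [0.6, 0, 0, 0, 0, 0]]]'

```text
time_s: 5.1
tcp_pos: [0.5604, 0.0247, 0.1476]
ee_rot: [[0.0, -0.162, -0.987], [0.0, -0.987, 0.162], [-1.0, -0.0, -0.0]]
wrist_force: [0.1, -1.5, -0.1]
gripper_width: 0.007
```

Run:
```python
from h import *
st()
n="scene"; p,d=r.capture(n); cv2.imwrite("pics/s5.png",cv2.resize(p[190:290,220:340],None,fx=5,fy=5,interpolation=cv2.INTER_CUBIC))
```

```text
t 5.1 tcp [0.5604 0.0247 0.1476] station [-0.0427  0.0006  0.1476] F [ 0.14 -1.51 -0.09] w 0.007
[[ 5.000e-04 -1.619e-01 -9.868e-01]
 [ 2.000e-04 -9.868e-01  1.619e-01]
 [-1.000e+00 -2.000e-04 -5.000e-04]]
[ 19.1  19.6 -14.8   0.  -55.5  61.6]
```

View pics/s5.png

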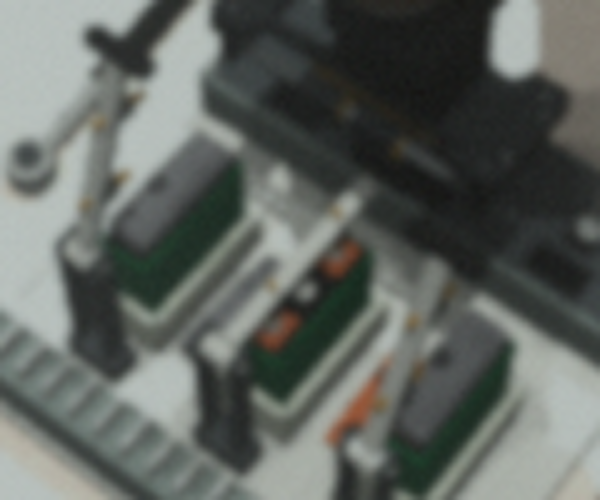

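Emit:
play_rows --plan '[[[0.15, 0, 0, 0, 0, 0], [0.3, 0, 0, 0, 0, 0], [0.3, 0, 0, 0, 0, 0]]]'

```text
time_s: 5.52
tcp_pos: [0.5605, 0.0247, 0.1469]
ee_rot: [[0.002, -0.161, -0.987], [-0.0, -0.987, 0.161], [-1.0, 0.0, -0.002]]
wrist_force: [-4.3, 0.8, 11.0]
gripper_width: 0.004
```

Emit:
play_rows --plan '[[[0.1, 0, 0, 0, 0, 0], [0.2, 0, 0, 0, 0, 0], [0.2, 0, 0, 0, 0, 0]]]'

```text
time_s: 5.9
tcp_pos: [0.5606, 0.0247, 0.1467]
ee_rot: [[0.003, -0.16, -0.987], [-0.001, -0.987, 0.16], [-1.0, 0.0, -0.003]]
wrist_force: [-6.7, 2.2, 18.2]
gripper_width: 0.003
```

Emit:
play_rows --plan '[[[-2, 0, 0, 0, 0, 0], [-6, 0, 1, 0, 0, 0], [-6, 0, 6, 0, 0, 0], [-6, 0, 11, 0, 0, 0], [-6, 0, 13.8, 0, 0, 0]]]'

```text
time_s: 6.52
tcp_pos: [0.4219, 0.0469, 0.2026]
ee_rot: [[0.0, -0.162, -0.987], [0.001, -0.987, 0.162], [-1.0, -0.001, -0.0]]
wrist_force: [-0.3, -1.1, -0.3]
gripper_width: 0.007
```

Run:
```python
from h import *
st()
n="scene"; p,d=r.capture(n); cv2.imwrite("pics/s6.png",cv2.resize(p[180:310,220:370],None,fx=5,fy=4.5,interpolation=cv2.INTER_CUBIC))
n="top"; p,d=r.capture(n); np.save("top6.npy",d); cv2.imwrite("pics/t6.png",cv2.resize(p[95:275,170:350],None,fx=3.3,fy=3.3,interpolation=cv2.INTER_CUBIC))
print(w2px("scene",S(-.045,0,.14)),w2px("top",S(-.045,0,.14)))
```

```text
t 6.525 tcp [0.4219 0.0469 0.2026] station [-1.829e-01  1.000e-04  2.026e-01] F [-0.27 -1.06 -0.29] w 0.007
[[ 1.000e-04 -1.616e-01 -9.869e-01]
 [ 5.000e-04 -9.869e-01  1.616e-01]
 [-1.000e+00 -5.000e-04 -1.000e-04]]
[ 28.4   3.1 -27.6  -0.  -59.2  52.3]
(np.float64(295.8016599576281), np.float64(223.45660436399024), np.float64(1.1093413316418483)) (np.float64(256.8977354499598), np.float64(192.92427163369516), np.float64(1.096291220581969))
```

View pics/s6.png

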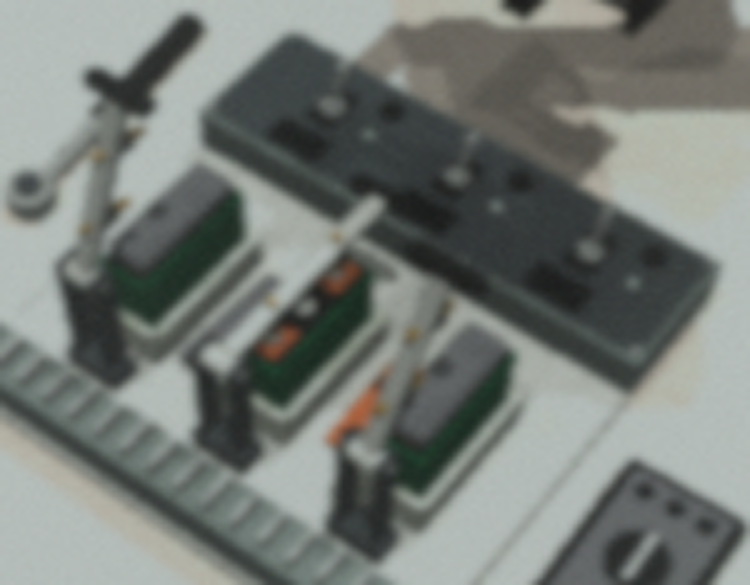

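View pics/t6.png

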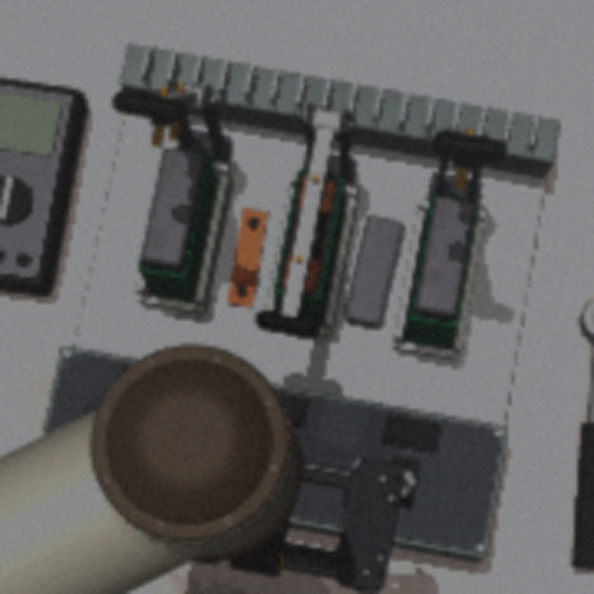

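Emit:
play_rows --plan '[[[5, 0, 0, 0, 0, 0], [9.5, 0, 0, 0, 0, 0], [11.1, 0, 0, 0, 0, 0], [11.1, 0, 0, 0, 0, 0]]]'

```text
time_s: 7.12
tcp_pos: [0.424, 0.0467, 0.0904]
ee_rot: [[-0.003, -0.162, -0.987], [-0.002, -0.987, 0.162], [-1.0, 0.002, 0.002]]
wrist_force: [-0.4, 0.8, 1.0]
gripper_width: 0.003
```

Emit:
play_rows --plan '[[[0, 0, -0.5, 0, 0, 0], [0, 0, -1.0, 0, 0, 0], [0, 0, -1.5, 0, 0, 0], [0, 0, -1.5, 0, 0, 0]]]'

```text
time_s: 7.62
tcp_pos: [0.4395, 0.0447, 0.0919]
ee_rot: [[0.001, -0.162, -0.987], [0.0, -0.987, 0.162], [-1.0, -0.001, -0.001]]
wrist_force: [-0.1, -0.5, 0.2]
gripper_width: 0.005
```

Run:
```python
from h import *
st()
n="scene"; p,d=r.capture(n); cv2.imwrite("pics/s7.png",cv2.resize(p[170:260,250:370],None,fx=6,fy=6,interpolation=cv2.INTER_CUBIC))
```

```text
t 7.625 tcp [0.4395 0.0447 0.0919] station [-0.1652  0.0007  0.0919] F [-0.13 -0.52  0.22] w 0.005
[[ 1.000e-03 -1.623e-01 -9.867e-01]
 [ 4.000e-04 -9.867e-01  1.623e-01]
 [-1.000e+00 -6.000e-04 -9.000e-04]]
[ 27.   13.1 -34.7   0.  -42.1  53.6]
```

View pics/s7.png

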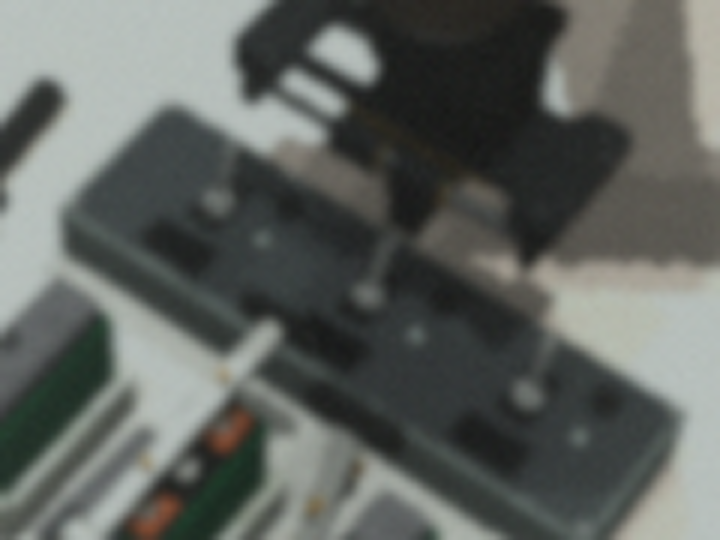

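Emit:
play_rows --plan '[[[0, 0, -0.4, 0, 0, 0], [0, 0, -0.7, 0, 0, 0], [0, 0, -1.0, 0, 0, 0], [0, 0, -1.0, 0, 0, 0]]]'

```text
time_s: 8.18
tcp_pos: [0.4489, 0.0429, 0.0915]
ee_rot: [[-0.0, -0.162, -0.987], [-0.0, -0.987, 0.162], [-1.0, 0.0, 0.0]]
wrist_force: [0.2, 1.1, 0.8]
gripper_width: 0.006
```

Run:
```python
from h import *
st()
n="scene"; p,d=r.capture(n); cv2.imwrite("pics/s8.png",cv2.resize(p[170:260,250:370],None,fx=6,fy=6,interpolation=cv2.INTER_CUBIC))
```

```text
t 8.175 tcp [0.4489 0.0429 0.0915] station [-0.1557  0.0005  0.0915] F [0.22 1.11 0.76] w 0.006
[[-0.     -0.1621 -0.9868]
 [-0.     -0.9868  0.1621]
 [-1.      0.      0.    ]]
[ 26.2  14.  -33.5   0.  -42.5  54.4]
```

View pics/s8.png

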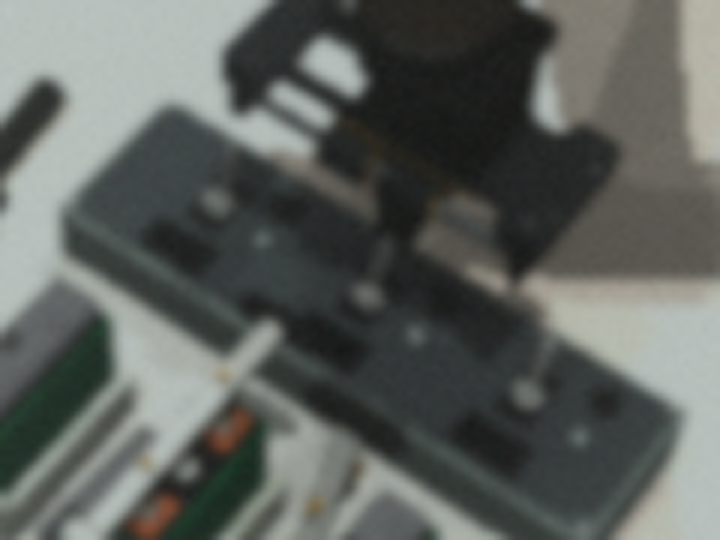

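Emit:
play_rows --plan '[[[0, 0, -0.3, 0, 0, 0], [0, 0, -0.5, 0, 0, 0], [0, 0, -0.5, 0, 0, 0]]]'

```text
time_s: 8.6
tcp_pos: [0.4522, 0.0417, 0.0913]
ee_rot: [[-0.003, -0.162, -0.987], [-0.001, -0.987, 0.162], [-1.0, 0.001, 0.003]]
wrist_force: [-4.0, 1.0, 4.7]
gripper_width: 0.002
```

Emit:
play_rows --plan '[[[0, 0, -0.3, 0, 0, 0], [0, 0, -0.3, 0, 0, 0]]]'

```text
time_s: 8.85
tcp_pos: [0.4568, 0.0416, 0.0915]
ee_rot: [[0.0, -0.162, -0.987], [-0.0, -0.987, 0.162], [-1.0, 0.0, -0.0]]
wrist_force: [-2.6, -0.6, 0.8]
gripper_width: 0.007
```

Run:
```python
from h import *
st()
n="scene"; p,d=r.capture(n); cv2.imwrite("pics/s9.png",cv2.resize(p[170:260,250:370],None,fx=6,fy=6,interpolation=cv2.INTER_CUBIC))
```

```text
t 8.85 tcp [0.4568 0.0416 0.0915] station [-0.1476  0.0005  0.0915] F [-2.58 -0.65  0.84] w 0.007
[[ 3.000e-04 -1.619e-01 -9.868e-01]
 [-2.000e-04 -9.868e-01  1.619e-01]
 [-1.000e+00  1.000e-04 -3.000e-04]]
[ 25.6  14.7 -32.5   0.  -42.9  55.1]
```

View pics/s9.png

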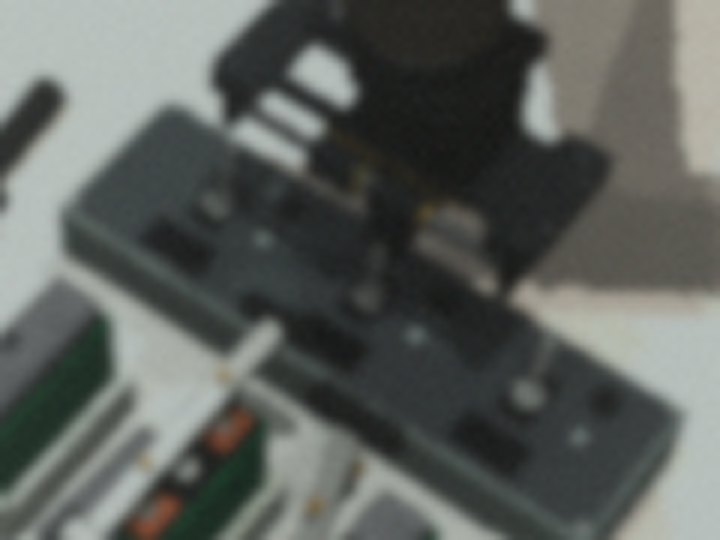

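Emit:
play_rows --plan '[[[0, 0, -0.2, 0, 0, 0], [0, 0, -0.3, 0, 0, 0]]]'

```text
time_s: 9.15
tcp_pos: [0.4602, 0.0414, 0.0916]
ee_rot: [[0.001, -0.162, -0.987], [0.0, -0.987, 0.162], [-1.0, -0.001, -0.001]]
wrist_force: [-0.8, 1.3, 0.6]
gripper_width: 0.001
```

Emit:
play_rows --plan '[[[0, 0, -0.2, 0, 0, 0], [0, 0, -0.2, 0, 0, 0]]]'

```text
time_s: 9.4
tcp_pos: [0.4623, 0.0411, 0.0917]
ee_rot: [[0.001, -0.162, -0.987], [0.0, -0.987, 0.162], [-1.0, -0.001, -0.001]]
wrist_force: [-0.4, 0.6, 0.4]
gripper_width: 0.0
```

Run:
```python
from h import *
st()
n="scene"; p,d=r.capture(n); cv2.imwrite("pics/s10.png",cv2.resize(p[170:260,250:370],None,fx=6,fy=6,interpolation=cv2.INTER_CUBIC))
```

```text
t 9.4 tcp [0.4623 0.0411 0.0917] station [-0.1422  0.0009  0.0917] F [-0.44  0.6   0.38] w 0.0
[[ 1.300e-03 -1.619e-01 -9.868e-01]
 [ 4.000e-04 -9.868e-01  1.619e-01]
 [-1.000e+00 -6.000e-04 -1.200e-03]]
[ 25.2  15.1 -31.8   0.  -43.   55.4]
```

View pics/s10.png

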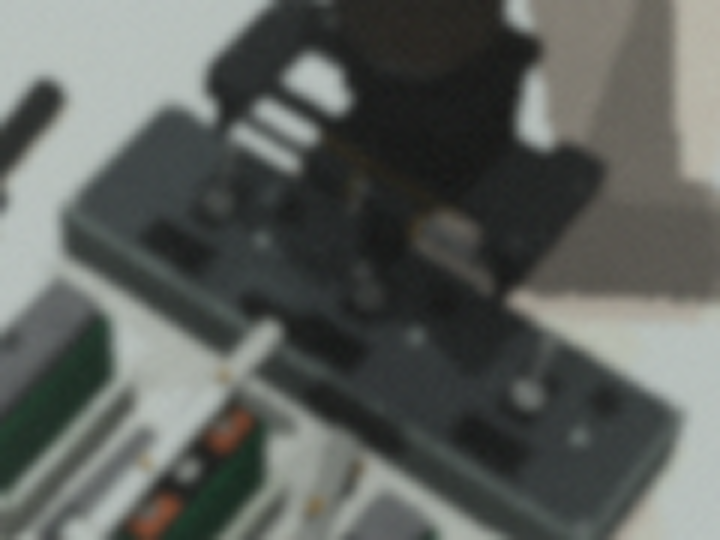

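Emit:
play_rows --plan '[[[0, 0, -0.2, 0, 0, 0], [0, 0, -0.2, 0, 0, 0]]]'

```text
time_s: 9.7
tcp_pos: [0.4637, 0.0406, 0.0916]
ee_rot: [[0.0, -0.162, -0.987], [0.0, -0.987, 0.162], [-1.0, -0.0, -0.0]]
wrist_force: [-0.2, -0.5, 0.4]
gripper_width: 0.003
```

Run:
```python
from h import *
st()
n="scene"; p,d=r.capture(n); cv2.imwrite("pics/s11.png",cv2.resize(p[195:235,280:340],None,fx=12,fy=12,interpolation=cv2.INTER_CUBIC)); 
for b in(-.35,0,.35): print(b,[((w2px(n,S(-.13+.038*np.sin(b),0,.066+.038*np.cos(b)))[i]-(280,195)[i]+.5)*12) for i in (0,1)])
```

```text
t 9.7 tcp [0.4637 0.0406 0.0916] station [-0.1406  0.0006  0.0916] F [-0.25 -0.46  0.41] w 0.003
[[ 4.000e-04 -1.619e-01 -9.868e-01]
 [ 1.000e-04 -9.868e-01  1.619e-01]
 [-1.000e+00 -1.000e-04 -4.000e-04]]
[ 25.1  15.2 -31.6   0.  -43.2  55.6]
-0.35 [np.float64(415.71362806164143), np.float64(177.25189499120654)]
0 [np.float64(387.3388408827702), np.float64(204.75738304286256)]
0.35 [np.float64(357.4533802789424), np.float64(242.68918001969075)]
```

View pics/s11.png

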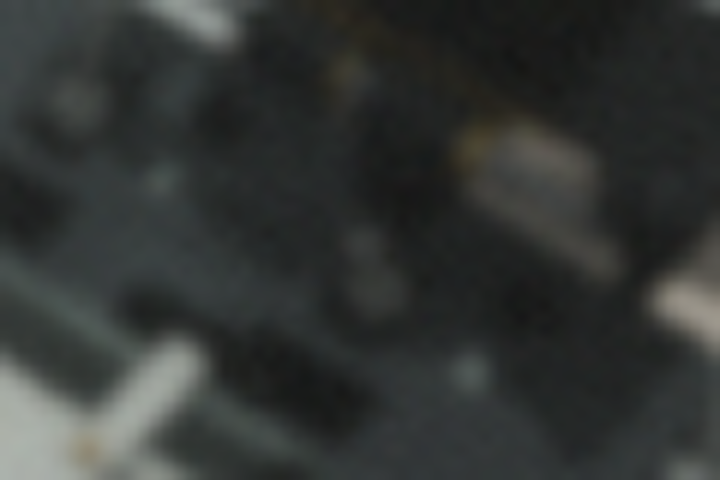

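The bat tip in the crop is at (362,240), which matches the predicted "on" position (357,243), and the contact force has dropped to zero. I'm backing away now.

Emit:
play_rows --plan '[[[0, 0, 2, 0, 0, 0], [0, 0, 5, 0, 0, 0], [-4, 0, 7, 0, 0, 0], [-9, 0, 9, 0, 0, 0], [-14, 0, 9, 0, 0, 0]]]'

```text
time_s: 10.38
tcp_pos: [0.3731, 0.0548, 0.2331]
ee_rot: [[-0.0, -0.161, -0.987], [0.0, -0.987, 0.161], [-1.0, -0.0, 0.0]]
wrist_force: [0.6, 1.9, 0.3]
gripper_width: 0.005
```

Emit:
play_rows --plan '[[[0, -5, 0, 0, 0, 0], [0, -10, 0, 0, 0, 0], [0, -15, 0, 0, 0, 0], [0, -20, 0, 0, 0, 0], [0, -20, 0, 0, 0, 0]]]'

```text
time_s: 11.0
tcp_pos: [0.4073, 0.2552, 0.231]
ee_rot: [[-0.0, -0.159, -0.987], [-0.0, -0.987, 0.159], [-1.0, 0.0, 0.0]]
wrist_force: [0.1, -0.7, 0.9]
gripper_width: 0.003
```

Run:
```python
from h import *
st()
n="scene"; p,d=r.capture(n); cv2.imwrite("pics/s12.png",cv2.resize(p[180:310,220:370],None,fx=4.8,fy=4.5,interpolation=cv2.INTER_CUBIC))
n="top"; p,d=r.capture(n); cv2.imwrite("pics/t12.png",cv2.resize(p[95:275,170:350],None,fx=3.3,fy=3.3,interpolation=cv2.INTER_CUBIC))
for b in(-.35,.35): print(b,[((w2px(n,S(-.13+.038*np.sin(b),0,.066+.038*np.cos(b)))[i]-(170,95)[i]+.5)*3.3) for i in (0,1)])
```

```text
t 11.0 tcp [0.4073 0.2552 0.231 ] station [-0.2309  0.2033  0.231 ] F [ 0.09 -0.7   0.87] w 0.003
[[-2.000e-04 -1.589e-01 -9.873e-01]
 [-3.000e-04 -9.873e-01  1.589e-01]
 [-1.000e+00  4.000e-04  2.000e-04]]
[ 51.5   7.5 -18.3   0.  -64.3  29.4]
-0.35 [np.float64(263.6407359361316), np.float64(468.65883178082447)]
0.35 [np.float64(270.8245032016435), np.float64(432.9061795190194)]
```

View pics/s12.png

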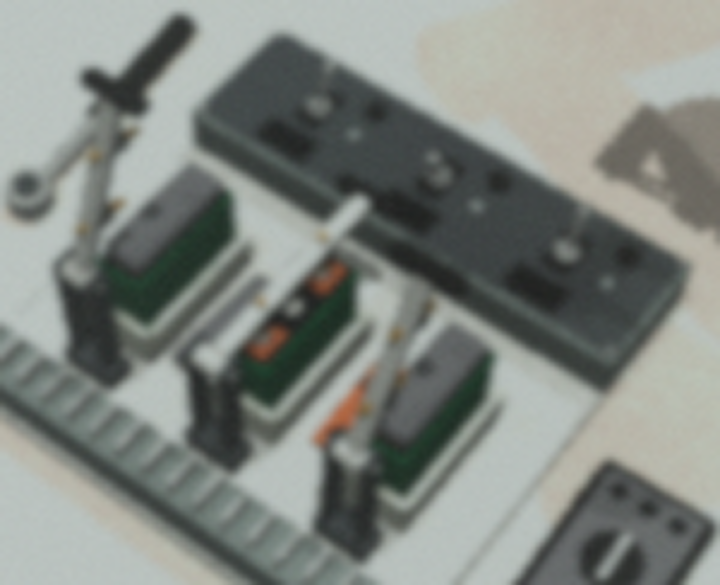

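View pics/t12.png

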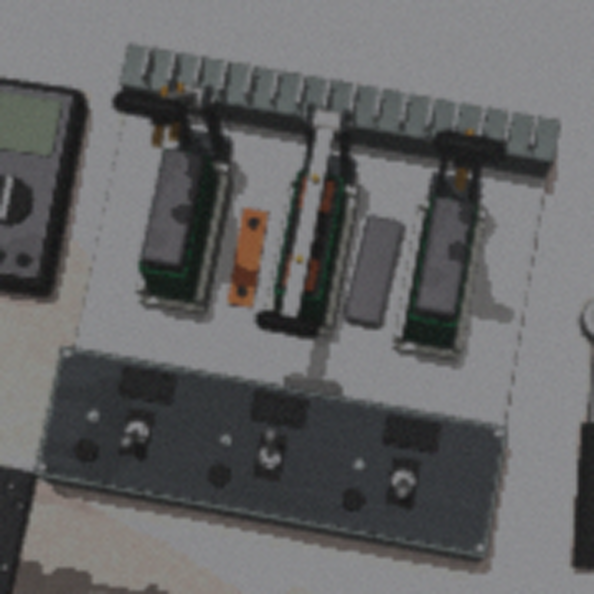

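Bat 1's tip is at (269,433), so it is on. Arm 1 is level with its grip at (288,322), and the other arms, switches, cells and loose items look unmoved.

```bash
python3 -c "
from h import *
print(r.finish_job())"
```

```text
the job is handed in; nothing more can be done
None
```

The bare cell was in the middle nest (channel 1), and it is now on test. I handed the job in at about 11 s with the gripper clear of everything.

- **Contact arm:** I pressed it down with the shut fingertips until it met its stop. The tip stopped at z = 0.1467 m, against an expected 0.147 m, with about 18 N upward at the wrist. After I let go, the pictures showed the arm still level.
- **Switch:** I then pushed bat 1 towards the nests in small steps, with about 4 N of horizontal force, until it snapped over. I stopped when the force fell to zero, so it was not driven against its stop. Both cameras showed its tip within a pixel of the predicted "on" position.
- **Everything else:** In the last pictures of the station, the other two arms and switches, all three cells, the spare cap and the link looked unmoved. So did the visible parts of the multimeter and ratchet. The screwdriver was outside those crops, but the arm never went near it.

No check failed or disagreed. The images were coarse, though, so the angles are only known to about a pixel.

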